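# Park the squeegee, unlatch the stencil frame and hold it open

### The arm

A 6-joint arm with a two-finger parallel gripper is mounted at the origin on the work surface. World frame = base frame: x ahead of the robot, y to its left, z up, the work surface at z = 0. Lengths are in m, angles in rad, forces in N, time in s.
With the tool pointing down it reaches from about 0.3 to 0.775 m from the base axis. Payload 14.6 kg.
Tool frame: the origin (TCP) lies at the very end of the fingers, on their centre line; the grasp point (between the pads) lies 19 mm behind it; z points along the fingers, y is the line along which they close (so a half turn about z gives the same grasp; the last joint's range is limited). The gripper opens to 94 mm and grips with 3 to 60 N. Pads are 16 mm wide; open, the fingers measure 119 mm over their backs; the gripper's body (75 mm by 177 mm) begins 78 mm behind the grasp point.
Start: joints at [1.04, 0.3, 1.521, -0, 1.321, -0.067], TCP at [0.246, 0.492, 0.205] pointing down, gripper open.
Joint ranges: [-3.03, 3.03], [-0.79, 2.21], [0.23, 2.52], [-1.04, 4.18], [0, 3.07], [-2.55, 2.55]. Speed limits (rad/s): [2.22, 2.22, 2.57, 3.14, 3.14, 3.14].

### API

Orientations are given as [roll, pitch, yaw] about the fixed x, y, z axes, in that order (R = Rz(yaw) Ry(pitch) Rx(roll)).
In Python, from station import ctrl, camera, camera_info, finder gives the robot as it stands.
- The arm moves only by the tool carry_out, never from a script. Its argument "motion" is a list of rows, each a list of 2 entries, a list of its own where there are three numbers: the shift along the tool's x, y, z as a fraction of full scale, then the turn about the tool's z as a fraction of full scale. A call has 1 to 12 rows; each row is the pose to reach, as a shift and turn from the pose commanded when the call began, along the tool's axes at that moment, turning the shorter way round; what a row does not reach only later rows make up. Full scale, the value 1, is 200 mm for a shift and 360 degrees for a turn. A row lasts 1/10 s, in which the tool goes at most 50 mm and 8.59 degrees, less where a joint would pass 70% of its speed; a pose out of reach is approached as far as the arm can. A call with a number of a shift or a turn outside -1 to 1 is refused whole. A call with a gripper value outside its range is refused whole. "hand" is the closure, from -1 (fully open) to 1 (shut), set as the call begins (left out, the last holds). The fingers move at their own pace and stop on an object; "force" is the grip in N (left out, the last holds). Time passes only in rows, so rows that repeat a pose let the fingers close. It gives the time, the measured TCP pose, the force, the opening and the grip force at its end, in the units of the state.
- ctrl.get_obs(): the state, without advancing time (a new reading comes with each control period).
- camera(name): name is "scene" or "top"; returns (picture, depth): 420x560x3 uint8, blue, green, red; 420x560 float32, m along the optical axis (not along the pixel's ray), 0 where there is no reading.
- camera_info(name): a dict with "camera_matrix" (3x3 intrinsics, pixels), "origin" and "attitude" of the camera in the world. Camera axes: x right, y down, z forward; pixel columns grow to the right and rows downward; lengths in m; the calibration is good to about 2 mm. A picture is of the moment at which its call begins. camera_info takes no time and is no camera call.
- ctrl.hand_in(): hands the job in; it is judged then, once.
Trained networks look in the newest picture that a camera, given by its name, has taken for a name from the list of things; names that differ only in an ending like _2 or _b are one class to them, and where a whole thing is asked for, a point or a joint stands for the part that bears it (a point fixed in the world has none). Each returns a list of dicts, best first, with "conf" (0 to 1); they miss things now and then, are a little off and sometimes report something else, mostly with a low value. They report only what shows in the picture. A call takes as long as a camera call. They do not tell look-alikes from the thing itself.
- finder.boxes_of(camera, query): "location" ([column, row] in pixels, amid what is visible of it).
- finder.cut_out(camera, query): "mask" (420x560 bool, what is visible of it) and "location" ([column, row] in pixels, amid what is visible of it).
- finder.pinpoint(camera, query): "location" ([column, row] in pixels: a listed point, or the origin of a listed thing).
The state is a dict: "time_s": time; "qpos": joint angles; "joint_vel": joint speeds; "tau": joint torques, N m; "ee_pos": TCP position; "eef_rot": TCP orientation; "force": force on the tool from outside, world axes, zero at the start; "moment": the same for the moment, N m; "grip_width": finger opening in m; "grip_force": force on a finger pad.
Only numpy, scipy, OpenCV 4.12 (cv2) and the standard library are available. Lean on these libraries where they do the work, as an engineer would, in place of code of your own. Each camera call takes 0.05 s, during which the arm holds its last target. There are 200 camera calls.

### The job

A squeegee has been left standing on the stencil of the small hinged stencil printer: hang it astride the bar of the rest stand and let go of it. Then pull the printer's spring latch out sideways by its upright tab, lift the stencil frame off its ball stud and raise its latch end by about 10 cm. Finish while still holding the frame up like that, it falls shut if let go; leave the other things on the bench where they are.

Things in the scene. Friction and masses are not known exactly. Their poses are not given: they have to be found in the camera images.
- squeegee: Hand squeegee, 0.17-0.29 kg, 130 mm long (y), A-shaped section: spine 24 mm wide, two straight legs splayed 30 degrees (blade at -x, hanging lip at +x; feet 72 mm apart), black grip on top 20 mm thick (x), 95 mm long (y), 57 to 92 mm above the feet. Origin: centre of underside between the feet, z up. Inside of spine, 16 mm wide, at 45 mm. Stands on the stencil at first. Either way round may hang.
- rail: Fixed rest stand: dark base plate 80 x 270 x 10 mm, two flat posts, and a round steel bar of 12 mm diameter along its y. Origin: centre of its underside, on the bench, z up. The bar's axis is 112 mm straight above it (top 118 mm), free over 234 mm between the posts (tops at 120 mm). A squeegee hung astride the bar has its origin about 73 mm above the stand's.
- printer: Fixed stencil printer: grey base 305 (x) x 250 (y) mm, top at 28 mm. Origin on the bench under the middle of the shut stencil, z up; -x is the latch end (towards the robot), +x the hinge end. The frame's hinge axis runs along y at x = +122, z = 64 mm. On the base, under the frame's coupler (x -130, y 0), an undercut ball stud, 23 mm across, top at 72 mm.
- stencil_frame: Hinged aluminium frame 210 x 210 mm of 20 mm tube, about 0.65 kg in all, steel foil across its underside (foil top at 2 mm). Origin: centre of its underside, 54 mm above the printer's when shut; axes then as the printer's. At its -x end a dark steel coupler (x -157 to -104, y -20 to +36, top z 30 mm) drops over the ball stud. Opens to 1.2 rad, -x end up; no stay, it falls shut when let go.
- latch (a joint): How far the spring latch is drawn out (m) along the frame's +y: 0 in (locked), 0.016 at its stop; the frame is free from about 0.0115. Its spring pushes back with about 7 N when in, 13 N at the stop; it springs back whenever let go.
- latch_tab (a point): Middle of the top edge of the latch's upright steel pull tab: 12 mm thick (printer's y), 24 mm wide (x), foot at 46 mm, top at 108 mm above the bench when shut. Free room beside it: 46 mm to the coupler (-y side; spring barrel below 61 mm), open on +y. Lift the frame by it (252 mm ahead of the hinge axis: 0.4 rad is 100 mm up); it may turn in the pads meanwhile.
- paste_jar: Bystander, leave alone: white solder-paste jar with a screw cap, 58 mm across, 48 mm tall. Origin: centre of its underside.
- spudger: Bystander, leave alone: flat steel prying tool, 160 mm long, lying. Origin: on its axis, near the middle.
- flux_bottle: Bystander, leave alone: small clear flux bottle, 38 mm across, about 95 mm tall, standing. Origin: centre of its underside.
- solder_spool: Bystander, leave alone: grey spool of solder wire, 60 mm across, 46 mm tall, standing on its flange. Origin: centre of its underside.
- screwdriver: Bystander, leave alone: screwdriver, 170 mm long, lying. Origin: on its axis, near the middle.
- air_nozzle: Bystander, leave alone: steel hot-air nozzle, 42 mm across, 55 mm tall, standing. Origin: centre of its underside.
Things that resemble listed ones, but are neither listed nor needed, are in the scene too. Leave any brown look-alike of the squeegee alone.

How it is judged:
By the outcome, as a careful person would: the job done as asked, in the order asked, and still so for the second after the job is handed in, while the arm keeps its last pose, push and grip.
It also fails if it takes over 51 s, if anything falls off the work surface, if the arm or the gripper's body presses on something with over 40 N, if the wrist force passes 120 N, or if a joint passes its speed limit or range.

## Working session

There is one attempt and no reset: what is moved stays moved. The work goes in short steps, Python scripts to look and compute and a tool call to move; the robot and the scene stay as the last step left them, time stands still between calls to the robot, and variables do not carry over. Pictures are saved under pics/ and viewed, at most 10 in all, crops included, and the job is handed in when it is done.

Besides the shell and the picture viewer there is one more tool, called after "Call:" as a command line: name --argument value ..., lists and objects as JSON in quotes. carry_out: Moves the arm, as the interface text tells. Its arguments: {"type":"object","properties":{"motion":{"type":"array","items":{"type":"array"}},"hand":{"type":"number"},"force":{"type":"number"}},"required":["motion"]}

```bash
ls; mkdir -p pics
cat > h.py <<'E'
import numpy as np, cv2
from station import ctrl, camera, camera_info, finder
from scipy.spatial.transform import Rotation as R
def cam(n):
    i=camera_info(n); A=np.array(i["attitude"],float)
    if A.shape!=(3,3):
        A=R.from_euler('xyz',A).as_matrix() if A.size==3 else R.from_quat(A).as_matrix()
    return np.array(i["camera_matrix"]),np.array(i["origin"]),A
def ray(n,p):
    K,o,A=cam(n); return o,A@np.linalg.inv(K)@np.array([p[0],p[1],1.])
def at_z(n,p,z):
    o,d=ray(n,p); return o+d*(z-o[2])/d[2]
def cloud(n,dep):
    K,o,A=cam(n); v,u=np.mgrid[:420,:560]
    P=np.stack([u,v,np.ones_like(u)],-1)@np.linalg.inv(K).T*dep[...,None]
    return P@A.T+o
def tri(p1,p2,n1="scene",n2="top"):
    o1,d1=ray(n1,p1);o2,d2=ray(n2,p2)
    s=np.linalg.lstsq(np.stack([d1,-d2],1),o2-o1,rcond=None)[0]
    a=o1+s[0]*d1;b=o2+s[1]*d2
    return (a+b)/2,np.linalg.norm(a-b)
E
python3 - <<'E'
from h import *
for n in("scene","top"):
    print(n,camera_info(n))
    im,d=camera(n);cv2.imwrite(f"pics/{n}0.png",im);np.savez(f"{n}0.npz",im=im,d=d)
    for q in["squeegee","rail","printer","stencil_frame","latch_tab"]:
        print(n,q,[(np.round(r["location"],1).tolist(),round(float(r["conf"]),2)) for r in finder.pinpoint(n,q)])
o=ctrl.get_obs();print({k:np.round(v,3).tolist() for k,v in o.items()})
E
```

```text
pics
scene {'camera_matrix': array([[378.85372439,   0.        , 279.46631525],
       [  0.        , 378.85372439, 206.87806972],
       [  0.        ,   0.        ,   1.        ]]), 'origin': array([ 1.173473  , -0.37431739,  0.99247013]), 'attitude': array([-2.43028122,  0.00753955,  1.06850113])}
scene squeegee [([261.2, 210.1], 0.77), ([360.3, 215.2], 0.76), ([351.3, 150.9], 0.7), ([354.0, 222.5], 0.44)]
scene rail [([234.0, 265.5], 0.63)]
scene printer [([355.7, 218.0], 0.69)]
scene stencil_frame [([356.7, 204.6], 0.81), ([353.9, 163.3], 0.58), ([355.1, 217.6], 0.27)]
scene latch_tab [([356.9, 162.8], 0.45)]
top {'camera_matrix': array([[401.11935752,   0.        , 271.31075128],
       [  0.        , 401.11935752, 203.71856491],
       [  0.        ,   0.        ,   1.        ]]), 'origin': array([ 0.31921373, -0.00534565,  1.1651698 ]), 'attitude': array([-2.99007847,  0.00472028, -1.59677201])}
top squeegee [([186.5, 163.2], 0.9), ([126.4, 267.9], 0.9), ([282.5, 235.1], 0.72)]
top rail [([337.8, 176.3], 0.6)]
top printer [([189.7, 172.5], 0.84)]
top stencil_frame [([188.3, 169.3], 0.63)]
top latch_tab [([151.7, 213.5], 0.65)]
{'time_s': 0.6, 'qpos': [1.04, 0.3, 1.521, 0.0, 1.321, -0.067], 'joint_vel': [0.0, -0.0, 0.001, -0.001, -0.001, 0.0], 'tau': [0.002, -53.147, -35.283, 0.071, 0.021, -0.0], 'ee_pos': [0.246, 0.492, 0.205], 'eef_rot': [-3.142, -0.0, 2.678], 'force': [-0.575, -0.297, -0.229], 'moment': [0.05, -0.049, -0.001], 'grip_force': 0.0, 'grip_width': 0.094}
```

View pics/scene0.png

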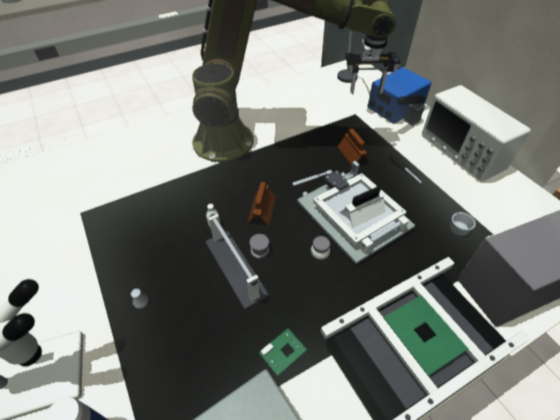

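View pics/top0.png

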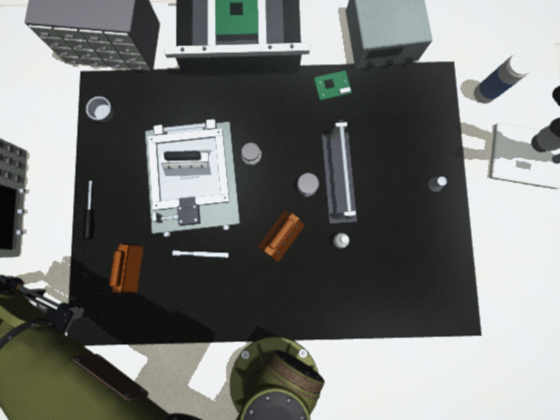

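The squeegee candidates are:
- **Brown:** scene (261,205) / top (282,236), and scene (352,148) / top (126,268). I'm leaving these alone.
- **Grey with black grip, on the stencil:** scene (365,203) / top (186,160). This is the one I want.

The rail is at scene (235,258) / top (340,172). The latch tab is near scene (355,167) / top (157,216).

Run:
```python
from h import *
C={n:cloud(n,np.load(n+"0.npz")["d"]) for n in("scene","top")}
I={n:np.load(n+"0.npz")["im"] for n in("scene","top")}
for q,a,b in[("tab",(356.9,162.8),(151.7,213.5)),("frame",(356.7,204.6),(188.3,169.3)),("printer",(355.7,218),(189.7,172.5)),("rail",(234,265.5),(337.8,176.3)),("sq",(360.3,215.2),(186.5,163.2))]:
    p,e=tri(a,b);print(q,np.round(p,4),round(e,4))
for n in C:
    P=C[n].reshape(-1,3); 
    bench=P[np.abs(P[:,2])<.01]; print(n,"bench",np.median(bench[:,2]))
    im=I[n].reshape(-1,3)
    def rep(s,m):
        Q=P[m]; 
        if len(Q)<5: print(n,s,len(Q));return
        r=cv2.minAreaRect(Q[:,:2].astype(np.float32)*1000)
        ln=np.linalg.svd(Q[:,:2]-Q[:,:2].mean(0))[2][0] if len(Q)<5000 else 0
        print(n,s,len(Q),"med",np.round(np.median(Q,0),4),"zmax",Q[:,2].max().round(4),"rect",np.round(r[0]),np.round(r[1]),round(r[2],1),"dir",np.round(np.degrees(np.arctan2(ln[1],ln[0])),1))
    pr=(P[:,0]>.3)&(P[:,0]<.7)&(P[:,1]>.08)&(P[:,1]<.4)
    rep("grip",pr&(P[:,2]>.125)&(P[:,2]<.17)&(im.max(1)<70)&(P[:,0]>.35))
    rep("griptop",pr&(P[:,2]>.14)&(P[:,2]<.17))
    rep("tabtop",pr&(P[:,2]>.092)&(P[:,2]<.125)&(P[:,0]<.36+0.02))
    rep("frametop",pr&(P[:,2]>.068)&(P[:,2]<.080)&(im.min(1)>150))
    rl=(P[:,0]>.25)&(P[:,0]<.6)&(P[:,1]<-.05)&(P[:,1]>-.35)
    rep("bar",rl&(P[:,2]>.108)&(P[:,2]<.125))
    rep("base",rl&(P[:,2]>.006)&(P[:,2]<.015))
a=cv2.resize(I["scene"][135:235,310:410],None,fx=4,fy=4,interpolation=2)
b=cv2.resize(I["top"][135:235,130:230],None,fx=4,fy=4,interpolation=2)
cv2.imwrite("pics/crop1.png",np.hstack([a,b]))
```

```text
tab [0.4614 0.3111 0.1134] 0.003
frame [0.5887 0.2235 0.0736] 0.0025
printer [0.5939 0.2308 0.0075] 0.0079
rail [ 0.57   -0.204   0.0146] 0.0058
sq [0.6125 0.2314 0.0422] 0.0112
scene bench 0.002262701608900519
scene grip 229 med [0.6191 0.222  0.1458] zmax 0.1534 rect [616. 228.] [21. 96.] 2.6 dir -90.3
scene griptop 183 med [0.6155 0.2247 0.1481] zmax 0.1534 rect [613. 228.] [20. 95.] 0.9 dir -89.7
scene tabtop 1
scene frametop 1271 med [0.6371 0.2109 0.0754] zmax 0.08 rect [596. 228.] [222. 215.] 4.7 dir -125.5
scene bar 228 med [ 0.5069 -0.207   0.1189] zmax 0.1244 rect [ 517. -202.] [164.  29.] 5.6 dir 2.1
scene base 1208 med [ 0.5159 -0.2125  0.0108] zmax 0.015 rect [ 426. -200.] [299. 349.] 89.7 dir 1.3
top bench 0.001571820309561378
top grip 263 med [0.6084 0.2268 0.1471] zmax 0.1524 rect [610. 226.] [89. 17.] 89.5 dir -90.2
top griptop 274 med [0.6115 0.2284 0.1477] zmax 0.153 rect [613. 227.] [21. 92.] 0.5 dir -90.2
top tabtop 1
top frametop 1837 med [0.5993 0.231  0.0748] zmax 0.08 rect [598. 227.] [218. 211.] 4.8 dir 68.8
top bar 303 med [ 0.508  -0.2052  0.1184] zmax 0.125 rect [ 519. -209.] [ 30. 162.] 89.9 dir -178.0
top base 1597 med [ 0.5017 -0.197   0.0099] zmax 0.015 rect [ 425. -201.] [349. 298.] 0.1 dir 176.2
```

View pics/crop1.png

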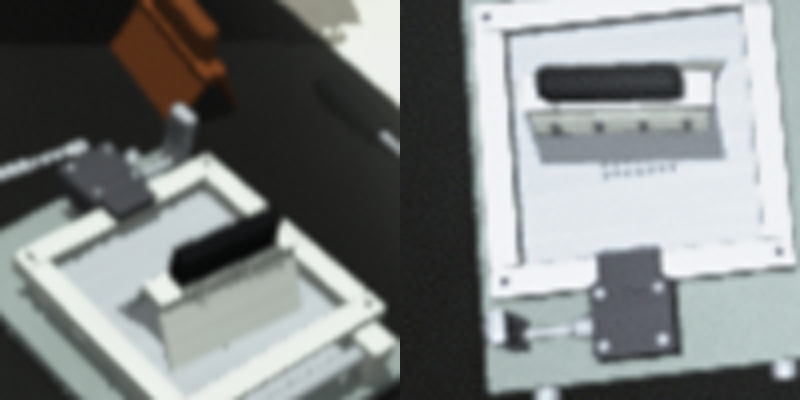

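The crop confirms it: grey A-section squeegee, black grip, standing on the stencil. In the crop the tab is at scene (180,125) and top (512,330). Next I'll measure the rail and the tab more precisely.

Run:
```python
from h import *
for n in("scene","top"):
    D=np.load(n+"0.npz");P=cloud(n,D["d"]).reshape(-1,3);im=D["im"].reshape(-1,3)
    rl=(P[:,0]>.35)&(P[:,0]<.8)&(P[:,1]<-.1)&(P[:,1]>-.3)
    Q=P[rl&(P[:,2]>.11)&(P[:,2]<.13)]
    f=cv2.fitLine(Q[:,:2].astype(np.float32),cv2.DIST_HUBER,0,.001,.001).ravel()
    yaw=np.degrees(np.arctan(f[1]/f[0])); t=(Q[:,:2]-f[2:])@f[:2]; r=cv2.minAreaRect(Q[:,:2].astype(np.float32)*1000)
    print(n,"bar yaw",yaw,"pt",f[2:],"ends",f[2:]+np.outer(np.percentile(t,[0,1,99,100]),f[:2]),np.percentile(Q[:,2],[5,50,95]))
    e=f[2:]
    for x in (.45,.5,.55,.6): print("y at",x,f[3]+f[1]/f[0]*(x-f[2]),end=" ")
    m=finder.cut_out(n,"rail") if 0 else None
    tb=(P[:,0]>.42)&(P[:,0]<.50)&(P[:,1]>.285)&(P[:,1]<.335)&(P[:,2]>.085)
    T=P[tb];print("\ntab",len(T),np.round(T.mean(0),4),np.round(T.min(0),4),np.round(T.max(0),4), np.round(T[T[:,2]>.1].mean(0),4))
    for q in("rail","flux_bottle"):
        m=finder.cut_out(n,q)
        for k in m[:1]:
            B=P[k["mask"].ravel()];print(q,k["conf"],np.round(np.percentile(B,[1,50,99],axis=0),3).tolist())
```

```text
scene bar yaw 2.1470606 pt [ 0.58160317 -0.20441751] ends [[ 0.43562074 -0.20989051]
 [ 0.43844236 -0.20978473]
 [ 0.70348677 -0.19984799]
 [ 0.70469518 -0.19980269]] [0.1135316  0.11873788 0.12260142]
y at 0.45 -0.20935142 y at 0.5 -0.20747688 y at 0.55 -0.20560235 y at 0.6 -0.2037278 
tab 49 [0.4563 0.307  0.1012] [0.4428 0.3013 0.0853] [0.4671 0.3156 0.1128] [0.4556 0.3072 0.1069]
rail 0.96 [[0.441, -0.246, 0.004], [0.583, -0.209, 0.013], [0.705, -0.163, 0.123]]
flux_bottle 0.55 [[0.518, -0.135, 0.004], [0.555, -0.112, 0.046], [0.574, -0.085, 0.052]]
top bar yaw 2.0686383 pt [ 0.5699502  -0.20379126] ends [[ 0.43758707 -0.20857225]
 [ 0.43839592 -0.20854303]
 [ 0.70331808 -0.19897398]
 [ 0.70604669 -0.19887542]] [0.11378074 0.11842219 0.12280206]
y at 0.45 -0.20812389 y at 0.5 -0.20631789 y at 0.55 -0.20451187 y at 0.6 -0.20270586 
tab 62 [0.455  0.3069 0.1041] [0.4439 0.3018 0.0864] [0.467  0.3139 0.1128] [0.4558 0.3077 0.1076]
rail 0.77 [[0.437, -0.245, 0.004], [0.572, -0.2, 0.012], [0.703, -0.162, 0.124]]
flux_bottle 0.58 [[0.365, -0.212, 0.014], [0.381, -0.19, 0.067], [0.4, -0.177, 0.099]]
```

Add to h.py:
```python
def go(x,y,z,yaw):
    o=ctrl.get_obs();p=np.array(o["ee_pos"]);A=R.from_euler('xyz',o["eef_rot"])
    s=A.inv().apply(np.array([x,y,z])-p)/.2
    c=np.degrees(o["eef_rot"][2]);t=-((yaw-c+180)%360-180)/360
    print("t",round(o["time_s"],2),"pos",np.round(p,4),"rpy",np.round(np.degrees(o["eef_rot"]),2),"F",np.round(o["force"],1),"w",round(float(o["grip_width"]),4),"gf",o["grip_force"],"\nshift",np.round(s,3),"turn",round(t,4))
```

```text
(no output)
```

Call:
carry_out --motion '[[[-1,-0.16,0],0.176],[[-1,-0.16,0],0.176],[[-1,-0.16,0],0.176],[[-1,-0.16,0],0.176],[[-1,-0.16,0],0.176],[[-1,-0.16,0],0.176],[[-1,-0.16,0],0.176],[[-1,-0.16,0],0.176],[[-1,-0.16,0],0.176]]' --hand -1 --force 30

```text
time_s: 1.7
ee_pos: [0.4106, 0.3738, 0.2055]
eef_rot: [3.142, -0.0, 1.571]
force: [0.1, -0.3, 0.1]
grip_width: 0.0942
grip_force: 0.0
```

```bash
python3 -c "
from h import *
go(.613,.2275,.2,90)"
```

```text
t 1.7 pos [0.4106 0.3738 0.2055] rpy [180.    -0.    90.02] F [ 0.1 -0.3  0.1] w 0.0942 gf 0.0 
shift [-0.732  1.012  0.027] turn 0.0001
```

Call:
carry_out --motion '[[[-0.732,1,0],0],[[-0.732,1,0],0],[[-0.732,1,0],0],[[-0.732,1,0],0],[[-0.732,1,0],0],[[-0.732,1,0],0],[[-0.732,1,0],0],[[-0.732,1,0],0]]'

```text
time_s: 2.5
ee_pos: [0.6101, 0.2284, 0.2055]
eef_rot: [-3.141, -0.0, 1.574]
force: [0.4, 0.5, -0.6]
grip_width: 0.0942
grip_force: 0.0
```

```bash
python3 -c "
from h import *
go(.613,.2275,.116,90)"
```

```text
t 2.5 pos [0.6101 0.2284 0.2055] rpy [-1.7999e+02 -1.0000e-02  9.0180e+01] F [ 0.4  0.5 -0.6] w 0.0942 gf 0.0 
shift [-0.005  0.015  0.447] turn 0.0005
```

Call:
carry_out --motion '[[[0,0.012,0.2],0],[[0,0.012,0.35],0],[[0,0.012,0.445],0],[[0,0.012,0.445],0],[[0,0.012,0.445],0]]'

```text
time_s: 3.0
ee_pos: [0.6129, 0.2286, 0.1176]
eef_rot: [3.141, -0.0, 1.574]
force: [0.1, -0.0, -0.2]
grip_width: 0.0941
grip_force: 0.0
```

Call:
carry_out --motion '[[[0,0,0],0],[[0,0,0],0],[[0,0,0],0],[[0,0,0],0],[[0,0,0],0],[[0,0,0],0],[[0,0,0],0],[[0,0,0],0]]' --hand 1 --force 35

```text
time_s: 3.8
ee_pos: [0.6132, 0.2276, 0.1164]
eef_rot: [-3.142, 0.0, 1.572]
force: [0.4, -0.5, -0.1]
grip_width: 0.0333
grip_force: 0.0
```

Still closing. I'll let it finish, then lift.

Call:
carry_out --motion '[[[0,0,0],0],[[0,0,0],0],[[0,0,0],0],[[0,0,0],0],[[0,0,0],0]]'

```text
time_s: 4.3
ee_pos: [0.6132, 0.2276, 0.1164]
eef_rot: [-3.142, 0.0, 1.572]
force: [0.1, 0.7, -0.7]
grip_width: 0.0198
grip_force: 35.0
```

Call:
carry_out --motion '[[[0,0,-0.05],0],[[0,0,-0.2],0],[[0,0,-0.4],0],[[0,0,-0.55],0],[[0,0,-0.55],0],[[0,0,-0.55],0]]'

```text
time_s: 4.9
ee_pos: [0.6131, 0.2276, 0.2267]
eef_rot: [3.141, -0.0, 1.572]
force: [-0.9, -0.2, -3.1]
grip_width: 0.0197
grip_force: 35.0
```

```bash
python3 -c "
from h import *
go(.571,-.204,.225,2.1)"
```

```text
t 4.9 pos [0.6131 0.2276 0.2267] rpy [ 1.7997e+02 -1.0000e-02  9.0070e+01] F [-0.9 -0.2 -3.1] w 0.0197 gf 34.99834656715393 
shift [-2.158 -0.213  0.008] turn 0.2444
```

Call:
carry_out --motion '[[[-0.15,-0.02,0],0.02],[[-0.3,-0.04,0],0.04],[[-0.45,-0.06,0],0.06],[[-0.6,-0.08,0],0.08],[[-0.75,-0.1,0],0.1],[[-0.85,-0.1,0],0.12],[[-0.95,-0.1,0],0.14],[[-1,-0.1,0],0.16],[[-1,-0.1,0],0.18],[[-1,-0.1,0],0.2],[[-1,-0.1,0],0.22],[[-1,-0.1,0],0.244]]'

```text
time_s: 6.1
ee_pos: [0.5928, 0.0276, 0.2247]
eef_rot: [-3.141, 0.003, 0.034]
force: [0.6, -0.8, -1.9]
grip_width: 0.0198
grip_force: 35.0
```

```bash
python3 -c "
from h import *
go(.571,-.204,.225,2.1)"
```

```text
t 6.1 pos [0.5928 0.0276 0.2247] rpy [-1.7999e+02  1.7000e-01  1.9600e+00] F [ 0.6 -0.8 -1.9] w 0.0198 gf 34.994473457336426 
shift [-1.480e-01  1.153e+00 -1.000e-03] turn -0.0004
```

Call:
carry_out --motion '[[[-0.02,0.15,0],0],[[-0.05,0.35,0],0],[[-0.1,0.55,0],0],[[-0.12,0.75,0],0],[[-0.148,0.9,0],0],[[-0.148,1,0],0],[[-0.148,1,0],0],[[-0.148,1,0],0]]'

```text
time_s: 6.9
ee_pos: [0.5713, -0.1731, 0.2251]
eef_rot: [-3.141, 0.002, 0.039]
force: [0.3, 0.6, -1.5]
grip_width: 0.0196
grip_force: 35.0
```

```bash
python3 -c "
from h import *
go(.571,-.204,.225,2.1)"
```

```text
t 6.9 pos [ 0.5713 -0.1731  0.2251] rpy [-1.7994e+02  1.2000e-01  2.2400e+00] F [ 0.3  0.6 -1.5] w 0.0196 gf 34.99835014343262 
shift [-0.008  0.154  0.   ] turn 0.0004
```

Call:
carry_out --motion '[[[0,0.08,0],0],[[0,0.154,0],0],[[0,0.154,0],0],[[0,0.154,0],0]]'

```text
time_s: 7.3
ee_pos: [0.5729, -0.2043, 0.2262]
eef_rot: [-3.141, 0.0, 0.039]
force: [0.6, 0.5, -2.5]
grip_width: 0.0196
grip_force: 35.0
```

Run:
```python
from h import *
go(.571,-.204,.135,2.1)
cr=[]
for n,(r,c) in {"scene":(150,150),"top":(90,250)}.items():
    im,d=camera(n); P=cloud(n,d).reshape(-1,3)
    cr.append(cv2.resize(im[r:r+150,c:c+150],(400,400),interpolation=2))
    Q=P[(P[:,0]>.44)&(P[:,0]<.7)&(P[:,1]>-.3)&(P[:,1]<-.1)&(P[:,2]>.155)&(P[:,2]<.2)]
    print(n,len(Q),np.round(np.percentile(Q,[1,50,99],axis=0),4).tolist())
cv2.imwrite("pics/hang1.png",np.hstack(cr))
```

```text
t 7.3 pos [ 0.5729 -0.2043  0.2262] rpy [-1.7998e+02  2.0000e-02  2.2400e+00] F [ 0.6  0.5 -2.5] w 0.0196 gf 34.99836444854736 
shift [-0.009 -0.002  0.456] turn 0.0004
scene 446 [[0.5113, -0.2425, 0.1678], [0.5835, -0.2306, 0.1829], [0.6396, -0.1678, 0.1997]]Traceback (most recent call last):
  File "<stdin>", line 8, in <module>
    return _quantile_unchecked(
        a, q, axis, out, overwrite_input, method, keepdims, weights)
    return _ureduce(a,
                    func=_quantile_ureduce_func,
    ...<5 lines>...
                    overwrite_input=overwrite_input,
                    method=method)
    r = func(a, **kwargs)
    result = _quantile(arr,
                       quantiles=q,
    ...<2 lines>...
                       out=out,
                       weights=wgt)
    slices_having_nans = np.isnan(arr[-1, ...])
                                  ~~~^^^^^^^^^
IndexError: index -1 is out of bounds for axis 0 with size 0
```

The top view is hidden by the arm. In the scene depth the feet are at y −0.2425 and −0.168 (centre −0.205), level with the bar, and feet height is 0.168. Lowering now.

Call:
carry_out --motion '[[[0,0,0.12],0],[[0,0,0.24],0],[[0,0,0.34],0],[[0,0,0.4],0],[[0,0,0.43],0],[[0,0,0.43],0],[[0,0,0.43],0]]'

```text
time_s: 8.1
ee_pos: [0.5734, -0.2043, 0.1414]
eef_rot: [3.141, -0.001, 0.04]
force: [-0.2, 0.2, -2.2]
grip_width: 0.0197
grip_force: 35.0
```

Call:
carry_out --motion '[[[0,0,0.015],0],[[0,0,0.025],0],[[0,0,0.025],0],[[0,0,0.025],0]]'

```text
time_s: 8.5
ee_pos: [0.573, -0.2042, 0.1355]
eef_rot: [3.142, -0.0, 0.04]
force: [0.3, 0.5, -1.6]
grip_width: 0.0199
grip_force: 35.0
```

Call:
carry_out --motion '[[[0,0,0.01],0],[[0,0,0.01],0],[[0,0,0.01],0]]'

```text
time_s: 8.8
ee_pos: [0.5731, -0.2043, 0.1336]
eef_rot: [3.141, -0.0, 0.04]
force: [0.1, -0.2, 0.6]
grip_width: 0.0196
grip_force: 35.0
```

Call:
carry_out --motion '[[[0,0,0.008],0],[[0,0,0.008],0],[[0,0,0.008],0]]'

```text
time_s: 9.1
ee_pos: [0.5732, -0.2043, 0.1336]
eef_rot: [3.141, -0.001, 0.04]
force: [-5.1, 3.3, 13.7]
grip_width: 0.0198
grip_force: 35.0
```

Contact at TCP z 0.1336, which matches a seated squeegee (origin about 0.075). I'll ease off and release.

Call:
carry_out --motion '[[[0,0,-0.007],0],[[0,0,-0.007],0]]'

```text
time_s: 9.3
ee_pos: [0.573, -0.2042, 0.1336]
eef_rot: [3.141, -0.0, 0.04]
force: [-1.8, 0.3, 5.0]
grip_width: 0.0203
grip_force: 35.0
```

Call:
carry_out --motion '[[[0,0,0],0],[[0,0,0],0],[[0,0,0],0],[[0,0,0],0],[[0,0,0],0],[[0,0,0],0]]' --hand 0

```text
time_s: 9.9
ee_pos: [0.573, -0.2042, 0.1332]
eef_rot: [3.142, 0.0, 0.04]
force: [-0.4, -0.2, 0.2]
grip_width: 0.0474
grip_force: 0.0
```

Call:
carry_out --motion '[[[0,0,-0.1],0],[[0,0,-0.3],0],[[0,0,-0.5],0],[[0,0,-0.5],0],[[0,0,-0.5],0]]'

```text
time_s: 10.4
ee_pos: [0.5731, -0.2042, 0.2337]
eef_rot: [3.141, -0.001, 0.04]
force: [1.0, 0.0, -0.5]
grip_width: 0.047
grip_force: 0.0
```

Run:
```python
from h import *
go(.4555,.307,.22,184.7)
im,d=camera("scene"); P=cloud("scene",d).reshape(-1,3)
Q=P[(P[:,0]>.44)&(P[:,0]<.7)&(P[:,1]>-.3)&(P[:,1]<-.1)&(P[:,2]>.128)&(P[:,2]<.19)]
print(len(Q),np.round(np.percentile(Q,[1,50,99],axis=0),4).tolist())
cv2.imwrite("pics/hang2.png",cv2.resize(im[160:310,170:320],(500,500),interpolation=2))
```

```text
t 10.4 pos [ 0.5731 -0.2042  0.2337] rpy [ 1.7997e+02 -7.0000e-02  2.2700e+00] F [ 1.   0.  -0.5] w 0.047 gf 0.0 
shift [-0.486 -2.577  0.066] turn 0.4933
399 [[0.5177, -0.2184, 0.1287], [0.591, -0.2092, 0.1621], [0.6387, -0.1931, 0.1688]]
```

View pics/hang2.png

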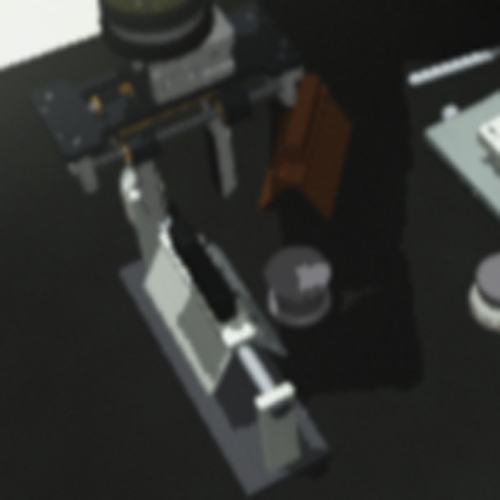

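The picture shows the squeegee astride the bar, grip up at crop (205,260) and level, with the bar visible at both ends. Now to the latch tab.

Call:
carry_out --motion '[[[-0.1,-0.25,0],0],[[-0.17,-0.5,0],0],[[-0.17,-0.75,0],0],[[-0.17,-1,0],0],[[-0.17,-1,0],0],[[-0.17,-1,0],0]]'

```text
time_s: 11.05
ee_pos: [0.5307, -0.0046, 0.2321]
eef_rot: [-3.141, 0.002, 0.042]
force: [-0.7, 0.1, -0.0]
grip_width: 0.0471
grip_force: 0.0
```

Call:
carry_out --motion '[[[-0.1,-0.25,0],0],[[-0.17,-0.5,0],0],[[-0.17,-0.75,0],0],[[-0.17,-1,0],0],[[-0.17,-1,0],0],[[-0.17,-1,0],0]]'

```text
time_s: 11.65
ee_pos: [0.4893, 0.1926, 0.2323]
eef_rot: [3.141, 0.002, 0.04]
force: [-0.1, -1.2, -0.4]
grip_width: 0.047
grip_force: 0.0
```

Run:
```python
from h import *
go(.4555,.307,.2,4.7)
P={}
for n in("scene","top"):
    im,d=camera(n);P[n]=cloud(n,d).reshape(-1,3)
    print(n,[(np.round(r["location"],1).tolist(),round(float(r["conf"]),2)) for r in finder.pinpoint(n,"latch_tab")])
    T=P[n];T=T[(T[:,0]>.42)&(T[:,0]<.50)&(T[:,1]>.285)&(T[:,1]<.335)&(T[:,2]>.085)&(T[:,2]<.13)]
    if len(T):print(len(T),np.round(T.mean(0),4),np.round(T.min(0),4),np.round(T.max(0),4))
    F=P[n];F=F[(F[:,0]>.45)&(F[:,0]<.75)&(F[:,1]>.1)&(F[:,1]<.36)&(F[:,2]>.068)&(F[:,2]<.08)]
    r=cv2.minAreaRect(F[:,:2].astype(np.float32)*1000);print(len(F),r)
```

```text
t 11.65 pos [0.4893 0.1926 0.2323] rpy [1.7996e+02 9.0000e-02 2.3200e+00] F [-0.1 -1.2 -0.4] w 0.047 gf 0.0 
shift [-0.145 -0.579  0.161] turn -0.0066
scene [([357.2, 162.4], 0.64)]
52 [0.4566 0.3068 0.1003] [0.4414 0.3012 0.0855] [0.4672 0.3184 0.1123]
1643 ((588.435546875, 226.53427124023438), (278.8007507324219, 214.86546325683594), 4.816222667694092)
top []
1424 ((608.1637573242188, 227.5086669921875), (239.9994659423828, 210.15159606933594), 4.959985733032227)
```

Call:
carry_out --motion '[[[-0.06,-0.25,0],-0.0068],[[-0.12,-0.45,0],-0.0068],[[-0.145,-0.579,0.1],-0.0068],[[-0.145,-0.579,0.16],-0.0068],[[-0.145,-0.579,0.16],-0.0068],[[-0.145,-0.579,0.16],-0.0068]]'

```text
time_s: 12.45
ee_pos: [0.4563, 0.306, 0.2016]
eef_rot: [3.141, -0.0, 0.081]
force: [-0.4, -0.1, 1.0]
grip_width: 0.0471
grip_force: 0.0
```

```bash
python3 -c "
from h import *
go(.456,.3073,.072,4.8)"
```

```text
t 12.45 pos [0.4563 0.306  0.2016] rpy [179.99  -0.     4.62] F [-0.4 -0.1  1. ] w 0.0471 gf 0.0 
shift [-0.001 -0.007  0.648] turn -0.0005
```

Call:
carry_out --motion '[[[0,-0.005,0.2],0],[[0,-0.005,0.35],0],[[0,-0.005,0.45],0],[[0,-0.005,0.53],0],[[0,-0.005,0.59],0],[[0,-0.005,0.648],0],[[0,-0.005,0.648],0],[[0,-0.005,0.648],0]]'

```text
time_s: 13.25
ee_pos: [0.4559, 0.3083, 0.0722]
eef_rot: [-3.141, -0.001, 0.082]
force: [0.9, 0.3, 0.2]
grip_width: 0.0469
grip_force: 0.0
```

Call:
carry_out --motion '[[[0,0,0],0],[[0,0,0],0],[[0,0,0],0],[[0,0,0],0],[[0,0,0],0],[[0,0,0],0],[[0,0,0],0],[[0,0,0],0]]' --hand 1 --force 45

```text
time_s: 14.05
ee_pos: [0.4555, 0.3102, 0.072]
eef_rot: [-3.139, -0.001, 0.083]
force: [-0.4, 15.1, -2.4]
grip_width: 0.0114
grip_force: 45.0
```

Gripped; the 11.4 mm width matches the tab. Pulling the latch out along +y, which is tool −y.

Call:
carry_out --motion '[[[0,-0.02,0],0],[[0,-0.04,0],0],[[0,-0.06,0],0],[[0,-0.07,0],0],[[0,-0.08,0],0],[[0,-0.08,0],0],[[0,-0.08,0],0]]'

```text
time_s: 14.75
ee_pos: [0.4544, 0.323, 0.0716]
eef_rot: [3.139, 0.001, 0.082]
force: [0.7, -10.3, 4.6]
grip_width: 0.0117
grip_force: 45.0
```

```bash
python3 -c "
from h import *
go(.454,.3245,.072,4.8)"
```

```text
t 14.75 pos [0.4544 0.323  0.0716] rpy [1.7986e+02 3.0000e-02 4.7100e+00] F [  0.7 -10.3   4.6] w 0.0117 gf 45.00558257102966 
shift [-0.001 -0.007 -0.002] turn -0.0002
```

Call:
carry_out --motion '[[[0,-0.01,0],0],[[0,-0.015,0],0],[[0,-0.015,0],0],[[0,-0.015,0],0]]'

```text
time_s: 15.15
ee_pos: [0.4541, 0.3259, 0.0716]
eef_rot: [3.139, 0.001, 0.082]
force: [0.2, -12.8, 3.4]
grip_width: 0.0118
grip_force: 45.0
```

Call:
carry_out --motion '[[[0,-0.01,0],0],[[0,-0.01,0],0],[[0,-0.01,0],0]]'

```text
time_s: 15.45
ee_pos: [0.4541, 0.3265, 0.0715]
eef_rot: [3.136, 0.001, 0.082]
force: [0.6, -22.4, 6.0]
grip_width: 0.0117
grip_force: 45.0
```

At the stop. I'll ease back 1 mm and start lifting along the hinge arc.

Call:
carry_out --motion '[[[0,0.003,0],0],[[0.003,0.003,-0.02],0],[[0.006,0.003,-0.04],0],[[0.008,0.003,-0.063],0],[[0.008,0.003,-0.063],0],[[0.008,0.003,-0.063],0]]'

```text
time_s: 16.05
ee_pos: [0.4551, 0.3265, 0.0831]
eef_rot: [3.137, 0.003, 0.082]
force: [3.2, -15.3, -4.8]
grip_width: 0.0114
grip_force: 45.0
```

Call:
carry_out --motion '[[[0.006,0,-0.031],0],[[0.012,0,-0.062],0],[[0.028,0,-0.124],0],[[0.044,0,-0.184],0],[[0.044,0,-0.184],0],[[0.044,0,-0.184],0]]'

```text
time_s: 16.65
ee_pos: [0.4637, 0.3272, 0.1201]
eef_rot: [3.137, 0.003, 0.082]
force: [-3.4, -16.6, -1.3]
grip_width: 0.0113
grip_force: 45.0
```

Run:
```python
from h import *
go(.48,.327,.17,4.8)
im,d=camera("scene");P=cloud("scene",d).reshape(-1,3)
m=finder.cut_out("scene","stencil_frame")
for k in m[:2]:
    B=P[k["mask"].ravel()];print(k["conf"],np.round(np.percentile(B,[2,50,98],axis=0),3).tolist())
    for x in(.48,.52,.56,.6,.65,.7):
        s=B[abs(B[:,0]-x)<.01];print(x,len(s),np.round(np.percentile(s[:,2],[50,95]),3) if len(s) else '')
cv2.imwrite("pics/lift1.png",cv2.resize(im[110:260,290:440],(500,500),interpolation=2))
```

```text
t 16.65 pos [0.4637 0.3272 0.1201] rpy [179.74   0.19   4.68] F [ -3.4 -16.6  -1.3] w 0.0113 gf 44.9938040971756 
shift [ 0.08   0.009 -0.25 ] turn -0.0003
0.64 [[0.458, 0.121, 0.065], [0.595, 0.225, 0.085], [0.714, 0.327, 0.135]]
0.48 115 [0.131 0.135]
0.52 441 [0.098 0.122]
0.56 350 [0.088 0.108]
0.6 360 [0.081 0.101]
0.65 377 [0.071 0.09 ]
0.7 354 [0.076 0.082]
```

View pics/lift1.png

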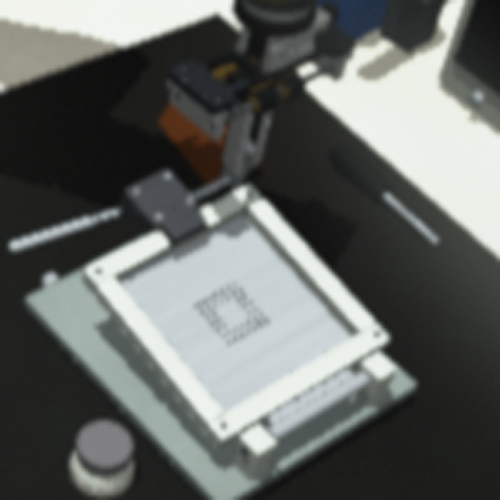

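The frame is off its stud and rising: its latch-end corner is at crop (240,190) and the tab is in the fingers. I'll continue to about 0.41 rad.

Call:
carry_out --motion '[[[0.022,0,-0.06],0],[[0.044,0,-0.12],0],[[0.072,0,-0.178],0],[[0.1,0,-0.235],0],[[0.106,0,-0.245],0],[[0.106,0,-0.245],0],[[0.106,0,-0.245],0]]'

```text
time_s: 17.45
ee_pos: [0.4848, 0.329, 0.1689]
eef_rot: [3.137, 0.004, 0.081]
force: [-3.0, -15.4, -1.2]
grip_width: 0.0116
grip_force: 45.0
```

Call:
carry_out --motion '[[[0,0,0],0],[[0,0,0],0],[[0,0,0],0],[[0,0,0],0],[[0,0,0],0],[[0,0,0],0],[[0,0,0],0],[[0,0,0],0],[[0,0,0],0],[[0,0,0],0]]'

```text
time_s: 18.45
ee_pos: [0.4848, 0.329, 0.1689]
eef_rot: [3.137, 0.004, 0.081]
force: [-3.0, -15.8, -2.0]
grip_width: 0.0117
grip_force: 45.0
```

Run:
```python
from h import *
go(.48,.327,.17,4.8)
im,d=camera("scene");P=cloud("scene",d).reshape(-1,3)
B=P[finder.cut_out("scene","stencil_frame")[0]["mask"].ravel()]
q=[np.percentile(B[abs(B[:,0]-x)<.01][:,2],95) for x in(.52,.56,.6,.65,.7)];print(np.round(q,3),"slope",np.polyfit([.52,.56,.6,.65,.7],q,1)[0])
Q=P[(P[:,0]>.44)&(P[:,0]<.7)&(P[:,1]>-.3)&(P[:,1]<-.1)&(P[:,2]>.128)&(P[:,2]<.19)]
print(len(Q),np.round(np.percentile(Q,[1,50,99],axis=0),4).tolist())
cv2.imwrite("pics/end.png",cv2.resize(im[100:310,160:440],(800,600),interpolation=2))
```

```text
t 18.45 pos [0.4848 0.329  0.1689] rpy [179.73   0.21   4.67] F [ -3.  -15.8  -2. ] w 0.0117 gf 44.9994832277298 
shift [-0.025  0.008 -0.005] turn -0.0004Traceback (most recent call last):
  File "<stdin>", line 4, in <module>
IndexError: list index out of range
```

Run:
```python
from h import *
im,d=camera("scene");P=cloud("scene",d).reshape(-1,3)
B=P[(P[:,1]>.14)&(P[:,1]<.3)&(P[:,2]>.05)&(P[:,2]<.3)]
X=[.52,.56,.6,.64,.68]
q=[np.percentile(B[abs(B[:,0]-x)<.01][:,2],90) for x in X];print(np.round(q,3),"slope",np.polyfit(X,q,1)[0])
Q=P[(P[:,0]>.44)&(P[:,0]<.7)&(P[:,1]>-.3)&(P[:,1]<-.1)&(P[:,2]>.128)&(P[:,2]<.19)]
print(len(Q),np.round(np.percentile(Q,[1,50,99],axis=0),4).tolist())
cv2.imwrite("pics/end.png",cv2.resize(im[100:310,160:440],(800,600),interpolation=2))
```

```text
[0.28  0.126 0.11  0.093 0.09 ] slope -1.0299784022882248
394 [[0.5195, -0.2182, 0.1283], [0.5913, -0.2088, 0.1624], [0.6385, -0.1927, 0.1688]]
```

View pics/end.png

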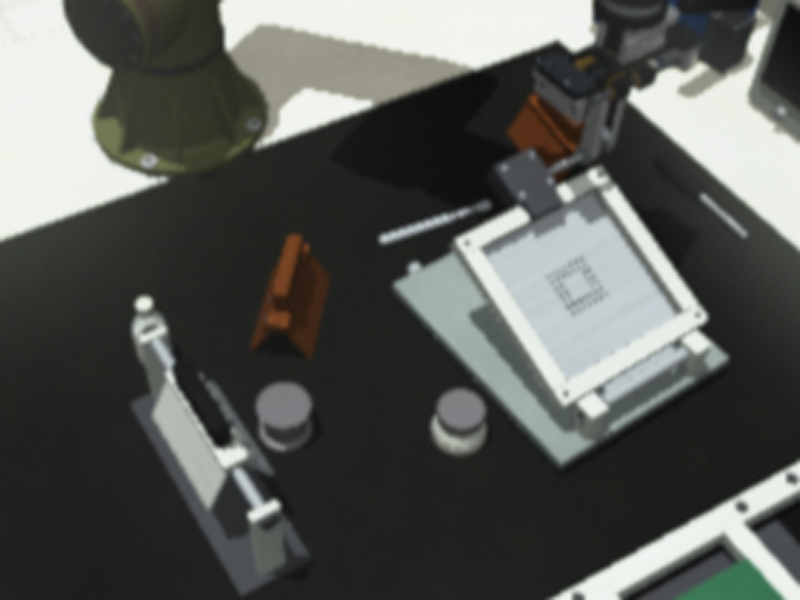

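The frame is held up at a slope of about 0.41 (latch end about 98 mm up), and the squeegee hangs undisturbed on the bar at (205,410). The readings are steady, so I'm handing in.

```bash
python3 -c "
from h import *
print(ctrl.hand_in())"
```

```text
the job is handed in; nothing more can be done
None
```

I hung the squeegee astride the rest-stand bar and let go, then drew the latch and raised the stencil frame's latch end about 10 cm, still held up at hand-in (about 18.5 s of the 51 s used).

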